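# Clamp the jar on the shaker

### The arm

A 6-joint arm with a two-finger parallel gripper is mounted at the origin on the work surface; the furniture and walls round the work are solid. World frame = base frame: x ahead of the robot, y to its left, z up, the work surface at z = 0. Lengths are in m, angles in degrees, forces in N, time in s.
With the tool pointing down it reaches from about 0.35 to 0.875 m from the base axis. Payload 4.2 kg.
Tool frame: the origin (TCP) lies midway between the tips of the shut fingers; the grasp point (between the pads) lies 19 mm behind it; z points along the fingers, y is the line along which they close (so a half turn about z gives the same grasp; the last joint's range is limited). The gripper opens to 87 mm and grips with 3 to 60 N. Pads are 19 mm wide; open, the fingers measure 117 mm over their backs; the gripper's body (75 mm by 190 mm) begins 51 mm behind the grasp point.
Start: joints at [91.822, 22.042, 0.453, 0, -68.411, -14.817], TCP at [0.141, 0.609, 0.223] pointing down, gripper open.
Joint ranges: [-179.83, 179.83], [-69.29, 118.12], [-61.27, 80.66], [-181.25, 117.63], [-171.15, -9.14], [-177.46, 177.46]. Speed limits (degrees/s): [159.86, 159.86, 180, 180, 180, 180].

### API

Orientations are given as a 3x3 rotation matrix whose columns are the frame's x, y, z axes.
In Python, from station import r, cams gives the robot as it stands.
- The arm moves only by the tool play_rows, never from a script. Its argument "commands" is text: rows parted by semicolons, each of 6 numbers parted by spaces: the shift along the world's x, y, z normalised to -1 to 1, where 1 is 30 mm, then the turn, a rotation vector about the world's x, y, z normalised to -1 to 1, where 1 is 0.15 rad. A call has 1 to 20 rows; each row shifts and turns the commanded pose from where the row before left it; what a row does not reach is not made up. A row lasts 1/10 s, in which the tool goes at most 50 mm and 8.59 degrees, less where a joint would pass 70% of its speed; a pose out of reach is approached as far as the arm can. A call with a number of a shift or a turn outside -1 to 1 is refused whole. A call with a gripper value outside its range is refused whole. "grip" is the finger opening in mm, from 0 to 87, set as the call begins (left out, the last holds). The fingers move at their own pace and stop on an object; the grip force is fixed at half the most. Time passes only in rows, so rows that do not move let the fingers close. It gives the time, the measured TCP pose, the force, the opening and the grip force at its end, in the units of the state.
- r.sense(): the state, without advancing time (a new reading comes with each control period).
- cams.capture(name): name is "scene" or "top" or "wrist"; returns (picture, depth): 400x640x3 uint8, blue, green, red; 400x640 float32, m along the optical axis (not along the pixel's ray), 0 where there is no reading.
- cams.camera_info(name): a dict with "mtx" (3x3 intrinsics, pixels), "k1" (the pictures are not rectified: a ray, as slopes to the right and down, at radius r is drawn at 1 + k1 r^2 times it, then the intrinsics apply), "R" (3x3) and "t" (3): a world point X has camera coordinates R X + t. Camera axes: x right, y down, z forward; pixel columns grow to the right and rows downward; lengths in m; the calibration is good to about 2 mm. A picture is of the moment at which its call begins: read the wrist's pose just before it. camera_info takes no time and is no camera call; for the wrist camera it gives the pose at the moment of the call.
- r.finish_job(): hands the job in; it is judged then, once.
The state is a dict: "time_s": time; "joints": joint angles; "joint_velocities": joint speeds; "effort": joint torques, N m; "tcp_pos": TCP position; "ee_rot": TCP orientation; "wrist_force": force on the tool from outside, world axes, zero at the start; "moment": the same for the moment, N m; "gripper_width": opening from 0.0 (shut) to 1.0 (fully open); "gripper_force": force on a finger pad.
Only numpy, scipy, OpenCV 4.12 (cv2) and the standard library are available. Lean on these libraries where they do the work, as an engineer would, in place of code of your own. Each camera call takes 0.05 s, during which the arm holds its last target. There are 200 camera calls.

### The job

Clamp the sample jar that stands on the small shaker: push the clamp strap round with a finger by its black peg until it is fully home over the jar, and only then push the red cam lever all the way down. Leave the jar where it stands without touching or lifting it, and leave the things around the shaker undisturbed.

Things in the scene. Friction and masses are not known exactly. Their poses are not given: they have to be found in the camera images.
- shaker: Low white jar shaker with black platform, 150 x 200 mm (x, y), 40 mm high, fixed on the desk. Origin at the centre of its underside; x points from its front (knob, dark panel; robot side) to its back, y left, z up. Clamp post at (20, 50) mm; jar at (20, -30) mm, in an aluminium collar (72 mm diameter, 9 mm high).
- strap (a joint): Turn of the level steel clamp strap (132 x 20 x 10 mm, underside 113 mm over the desk) about the vertical post. 0: home on its stop, pointing along the shaker's -y over the jar. Grows clockwise from above; at 1.57 it points along the shaker's -x. Range 0 to 1.75, starts 0.95 to 1.7. Stays where it is left (friction 0.22 N m, 2 N at the peg).
- strap_pivot (a point): Point on the vertical axis of the post at the height of the strap's upper face (123 mm above the desk). The frame turns with the strap: the strap points along its -y; closing (joint falling) moves the peg along its +x.
- peg_top (a point): Centre of the top of the black upright peg (12 mm diameter, standing 40 mm above the strap's upper face, its top 163 mm above the desk) near the strap's free end, 118 mm from the post axis. It is pushed sideways to swing the strap. A 18 mm wide, 3 mm high washer surrounds its foot. Frame turns with the strap like strap_pivot's.
- lever (a joint): Turn of the cam lever about a level pin over the post; it rides on the strap. 0: up, 70 degrees above level, leaning back, away from the peg (along strap_pivot's +y). Grows as it is pushed back and down; 1.08 is fully down, on its stop, 8 degrees above level. Starts 0 to 0.2, stays where left, takes 0.30 N m (4 N at the end). It drives the foot 6 mm down onto the jar.
- lever_pin (a point): Centre of the lever's pin, 140 mm above the desk, on the post axis; frame turns with the strap: x along the pin.
- lever_end (a point): Outer end of the cam lever on its centre line, 81 mm from the pin. The last 34 mm are a red plastic grip 20 mm wide and 12 mm thick, the rest is an 8 mm thick steel bar.
- jar_mid (a point): Centre (half-way up) of the white lidded sample jar, 54 mm diameter, 66 mm high, standing loose in the collar; its lid top is 106 mm above the desk, 7 mm below the strap. z points up.
- jar_place (a point): Point on the shaker at the middle of the collar, at the height of the jar's centre (73 mm above the desk): where the jar belongs.
- foot: Rubber foot under the strap, 80 mm from the post axis; origin at the centre of its underside, which is 111 mm above the desk with the lever up. Moves with the strap and, down, with the lever.
- jar: The same sample jar, origin at the centre of its underside.
- dropper_mid (a point): Bystander: brown dropper bottle with black cap, 37 mm diameter, 81 mm high; its centre.
- beaker_mid (a point): Bystander: small glass beaker with blue contents, about 49 mm wide, 58 mm high; its centre.
- vial_blue_mid (a point): Bystander: vial with a blue cap, 27 mm diameter, 51 mm high; its centre.
- weight_mid (a point): Bystander: brass weight with a knob, 25 mm diameter, 34 mm high; its centre.
There are look-alikes about, which are no part of the job. What is shaped like the jar but green or pink is not meant.

How it is judged:
By the outcome, as a careful person would: the job done as asked, in the order asked, and still so for the second after the job is handed in, with the robot touching nothing.
It also fails if it takes over 48 s, if anything falls off the work surface, if the arm or the gripper's body presses on something with over 40 N, if the wrist force passes 120 N, or if a joint passes its speed limit or range.

## Working session

There is one attempt and no reset: what is moved stays moved. The work goes in short steps, Python scripts to look and compute and a tool call to move; the robot and the scene stay as the last step left them, time stands still between calls to the robot, and variables do not carry over. Pictures are saved under pics/ and viewed, at most 10 in all, crops included, and the job is handed in when it is done.

Besides the shell and the picture viewer there is one more tool, called after "Call:" as name(argument=value, ...) on one line, values as JSON. play_rows: Moves the arm, as the interface text tells. Scaled input: -1 to 1 covers 30 mm each way for a shift and 0.15 rad each way for a turn. Its arguments: {"type":"object","properties":{"commands":{"type":"string"},"grip":{"type":"number"}},"required":["commands"]}

```bash
ls; mkdir -p pics
cat > h.py <<'E'
import numpy as np, cv2
from station import r, cams
def cap(n):
    i=cams.camera_info(n); p,d=cams.capture(n); return p,d,i
def world(d,i,u,v,z=None):
    m=np.array(i["mtx"],float);k=i["k1"];R=np.array(i["R"]);t=np.array(i["t"])
    q=cv2.undistortPoints(np.array([[[u,v]]],float),m,np.array([k,0,0,0.]))[0,0]
    ray=np.array([q[0],q[1],1])
    if z is None:
        return R.T@(ray*d[int(v),int(u)]-t)
    o=-R.T@t; w=R.T@ray
    return o+w*(z-o[2])/w[2]
def cloud(d,i):
    m=np.array(i["mtx"],float);R=np.array(i["R"]);t=np.array(i["t"])
    vv,uu=np.mgrid[0:400,0:640]
    q=cv2.undistortPoints(np.stack([uu,vv],-1).reshape(-1,1,2).astype(float),m,np.array([i["k1"],0,0,0.]))[:,0]
    P=np.c_[q,np.ones(len(q))]*d.reshape(-1,1)
    return ((P-t)@R).reshape(400,640,3)
E
python3 - <<'E'
from h import *
for n in("scene","top"):
    p,d,i=cap(n); cv2.imwrite(f"pics/{n}.png",p); np.savez(f"{n}.npz",p=p,d=d,c=cloud(d,i)); print(n,-np.array(i["R"]).T@i["t"])
E
```

```text
pics
scene [-0.04277954 -0.33742337  0.60386176]
top [0.48691331 0.08873437 1.12695077]
```

View pics/scene.png

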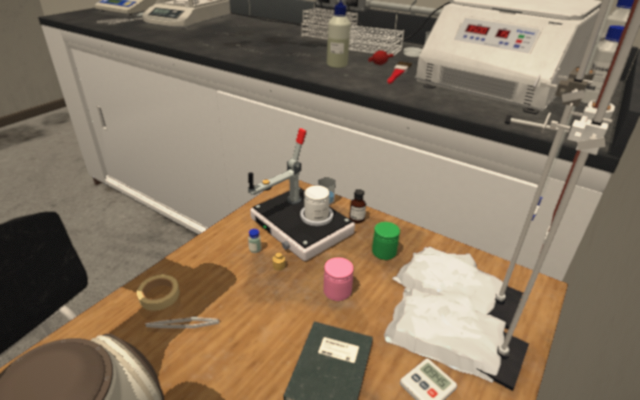

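View pics/top.png

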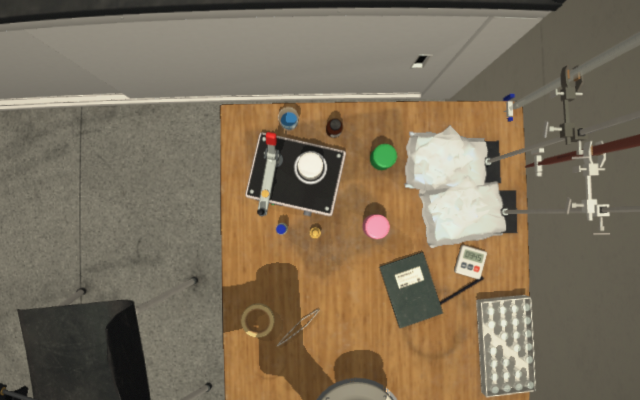

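The top view shows the shaker at about (297,172), jar lid at (310,166), peg top at (262,211), red lever end at (270,138). The strap points to the robot side (about -x).

```bash
cat > m.py <<'E'
from h import *
p=cv2.imread("pics/top.png"); i=cams.camera_info("top"); z=np.load("top.npz"); c=z["c"]; d=z["d"]
x0,y0,x1,y1=235,95,395,245
cv2.imwrite("pics/topc.png",cv2.resize(p[y0:y1,x0:x1],None,fx=5,fy=5,interpolation=cv2.INTER_CUBIC)[:600*1][:, :800])
for lo,hi in((.095,.115),(.116,.13),(.15,.17),(.175,.24)):
    m=(c[y0:y1,x0:x1,2]>lo)&(c[y0:y1,x0:x1,2]<hi)
    n,l,s,ce=cv2.connectedComponentsWithStats(m.astype(np.uint8))
    for k in range(1,n):
        if s[k,4]>8: print(lo,s[k]+[x0,y0,0,0,0],ce[k]+[x0,y0],c[y0:y1,x0:x1][l==k].mean(0).round(4))
hsv=cv2.cvtColor(p,cv2.COLOR_BGR2HSV)
m=((hsv[...,0]<6)|(hsv[...,0]>174))&(hsv[...,1]>170)&(hsv[...,2]>90);m[:100]=0;m[160:]=0;m[:,300:]=0
print("red",c[m].round(3)[::6], np.argwhere(m).mean(0))
for n,u,v,h in(("beaker",289,118,.058),("dropper",335,126,.08),("vialb",281,229,.051),("weight",315,232,.034),("c1",262,133,.04),("c2",345,151,.04),("c3",331,214,.04),("c4",248,181,.04),("peg",262,211,.163),("green",384,156,.07),("pink",376,227,.07)):
    print(n,world(d,i,u,v,h).round(4),world(d,i,u,v).round(3))
E
python3 m.py
```

```text
0.095 [298 152  25  26 506] [310.04347826 164.47628458] [0.5915 0.0931 0.1061]
0.116 [258 159  19  57 514] [266.81128405 185.10505837] [0.549  0.1821 0.1238]
0.15 [267 148   9  10  55] [271.12727273 152.14545455] [0.6122 0.1697 0.157 ]
0.15 [257 209   7   6  32] [259.8125  211.28125] [0.4954 0.193  0.1623]
0.175 [266 132  11  17 150] [270.94 139.08] [0.6309 0.1658 0.2043]
red [[0.643 0.172 0.216]
 [0.641 0.172 0.216]
 [0.641 0.161 0.216]
 [0.638 0.166 0.22 ]
 [0.637 0.174 0.218]
 [0.637 0.163 0.216]
 [0.635 0.17  0.217]
 [0.635 0.159 0.213]
 [0.633 0.167 0.215]
 [0.632 0.174 0.212]
 [0.632 0.163 0.213]
 [0.631 0.171 0.207]
 [0.63  0.159 0.213]
 [0.629 0.167 0.206]
 [0.629 0.176 0.196]
 [0.628 0.164 0.201]
 [0.627 0.172 0.197]
 [0.626 0.16  0.201]
 [0.625 0.168 0.197]
 [0.624 0.169 0.191]] [138.09166667 270.5       ]
beaker [0.6999 0.1378 0.058 ] [0.707 0.14  0.02 ]
dropper [0.6764 0.0381 0.08  ] [0.676 0.038 0.083]
vialb [0.4569 0.1593 0.051 ] [0.457 0.159 0.053]
weight [0.4484 0.0852 0.034 ] [0.448 0.085 0.035]
c1 [0.6707 0.1994 0.04  ] [0.672 0.2   0.031]
c2 [0.627  0.0151 0.04  ] [0.632 0.013 0.004]
c3 [0.4876 0.0491 0.04  ] [0.488 0.049 0.035]
c4 [0.564  0.2316 0.04  ] [0.565 0.233 0.029]
peg [0.4959 0.1886 0.163 ] [0.496 0.189 0.164]
green [ 0.6109 -0.0673  0.07  ] [ 0.611 -0.067  0.07 ]
pink [ 0.4578 -0.0461  0.07  ] [ 0.458 -0.047  0.064]
```

View pics/topc.png

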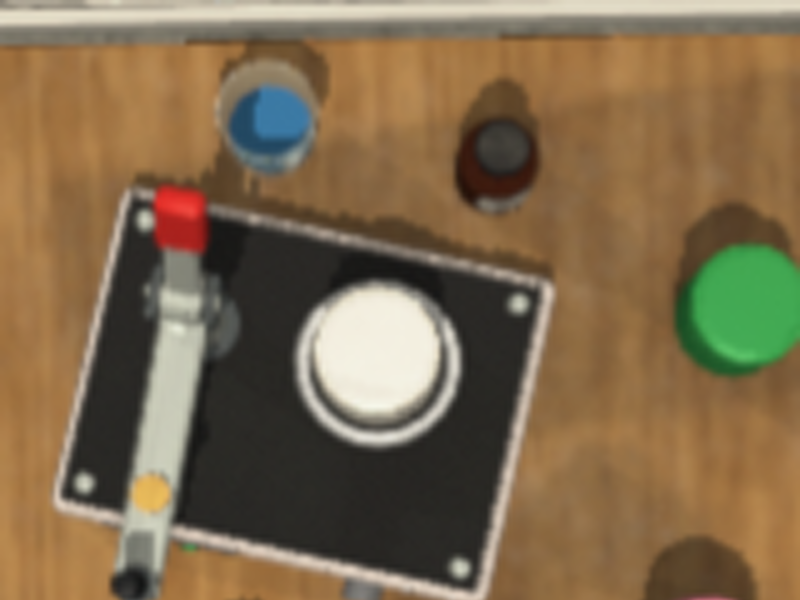

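Run:
```python
from h import *
s=r.sense();print(s["tcp_pos"],np.array(s["ee_rot"]).round(3).tolist(),s["gripper_width"])
i=cams.camera_info("top");z=np.load("top.npz")["d"]
c=np.array([world(z,i,235+a/5,95+b/5,.04) for a,b in((128,188),(552,285),(485,598),(58,503))])
print(c.round(4),c.mean(0))
y=(c[0]-c[1]+c[3]-c[2]);x=c[0]-c[3]+c[1]-c[2]
print(np.degrees(np.arctan2(y[1],y[0]))-90,np.degrees(np.arctan2(x[1],x[0])))
a=np.radians((np.degrees(np.arctan2(y[1],y[0]))-90+np.degrees(np.arctan2(x[1],x[0])))/2)
R=np.array([[np.cos(a),-np.sin(a)],[np.sin(a),np.cos(a)]])
o=c.mean(0)[:2]
print("post",o+R@[.02,.05],"jar",o+R@[.02,-.03],"peg home",o+R@[.02,-.068])
```

```text
[0.14042387 0.60848482 0.22157894] [[0.974, -0.225, -0.0], [-0.225, -0.974, -0.002], [0.0, 0.002, -1.0]] 1.0047434824179358
[[0.6717 0.2025 0.04  ]
 [0.6248 0.0143 0.04  ]
 [0.4863 0.0469 0.04  ]
 [0.5317 0.2351 0.04  ]] [0.57860441 0.12469565 0.04      ]
-13.785545870549853 -13.183629102430734
post [0.60971225 0.16865361] jar [0.59105755 0.090859  ] peg home [0.58219656 0.05390655]
```

Call:
play_rows(commands="0.93 -0.97 0 0 0 0;0.93 -0.97 0 0 0 0;0.93 -0.97 0 0 0 0;0.93 -0.97 0 0 0 0;0.93 -0.97 0 0 0 0;0.93 -0.97 0 0 0 0;0.93 -0.97 0 0 0 0;0.93 -0.97 0 0 0 0;0.93 -0.97 0 0 0 0;0.93 -0.97 0 0 0 0;0.93 -0.97 0 0 0 0;0.93 -0.97 0 0 0 0;0.93 -0.97 0 0 0 0;0 0 0 0 0 0;0 0 0 0 0 0", grip=0)

```text
time_s: 1.6
tcp_pos: [0.5033, 0.2298, 0.2219]
ee_rot: [[0.974, -0.227, -0.001], [-0.227, -0.974, -0.001], [-0.001, 0.001, -1.0]]
wrist_force: [-0.6, 0.4, -0.1]
gripper_width: 0.003
gripper_force: 0.0
```

Run:
```python
from h import *
s=r.sense();print(s["joints"],s["tcp_pos"],np.array(s["ee_rot"]).round(3).tolist(),s["gripper_width"],s["wrist_force"])
p,d,i=cap("wrist");cv2.imwrite("pics/w1.png",p);np.savez("w1.npz",c=cloud(d,i),p=p)
R=np.array(i["R"]);print(-R.T@i["t"])
for X in(s["tcp_pos"],[.4955,.190,.163]):
    print(cv2.projectPoints(np.array([X],float),cv2.Rodrigues(R)[0],np.array(i["t"],float),np.array(i["mtx"],float),np.array([i["k1"],0,0,0.]))[0].ravel())
```

```text
[ 4.13131329e+01  1.51390645e+01 -9.74781661e+00 -2.53699023e-02
 -6.51912036e+01  3.55740726e+01] [0.50329035 0.22976883 0.22186385] [[0.974, -0.227, -0.001], [-0.227, -0.974, -0.001], [-0.001, 0.001, -1.0]] 0.0031992942622446926 [-0.5804034   0.35636674 -0.13809106]
[0.57526516 0.21337791 0.38550065]
[317.03389068 243.04529449]
[370.87428258 208.62708739]
```

View pics/w1.png

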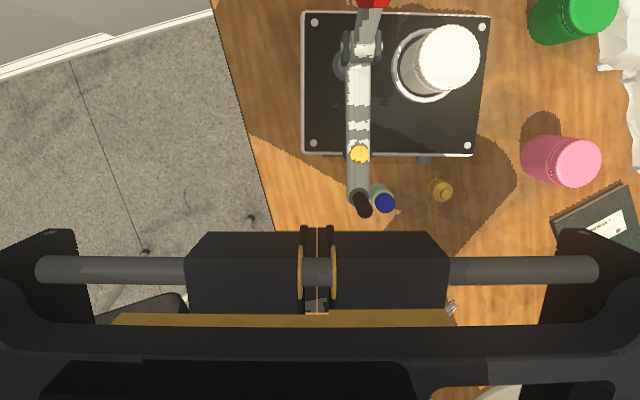

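Peg top shows at (364,211), within 3 mm of the estimate; fingers are shut at (317,243), on its far side. Lower and compute the arc.

Call:
play_rows(commands="0 0 -0.9 0 0 0;0 0 -0.9 0 0 0;0 0 -0.9 0 0 0;0 0 0 0 0 0")

```text
time_s: 2.05
tcp_pos: [0.4999, 0.2301, 0.138]
ee_rot: [[0.975, -0.223, -0.007], [-0.223, -0.975, -0.005], [-0.006, 0.006, -1.0]]
wrist_force: [-0.7, -0.0, 0.0]
gripper_width: 0.006
gripper_force: 0.0
```

Run:
```python
from h import *
s=r.sense();print(s["tcp_pos"],s["wrist_force"])
O=np.array([.6100,.1700]);P=np.array(s["tcp_pos"][:2])
def F(th,s=.021):
    t=np.radians(th);return O+.118*np.array([np.cos(t),np.sin(t)])-s*np.array([-np.sin(t),np.cos(t)])
for th in list(range(170,251,5)):
    Q=F(th);print(th,Q.round(4),((Q-P)/.03).round(2));P=Q
print(F(256.5))
```

```text
[0.49994253 0.23014729 0.13796283] [-0.72762156 -0.02935652  0.03970723]
170 [0.4974 0.2112] [-0.08 -0.63]
175 [0.4943 0.2012] [-0.11 -0.33]
180 [0.492 0.191] [-0.08 -0.34]
185 [0.4906 0.1806] [-0.05 -0.35]
190 [0.4901 0.1702] [-0.02 -0.35]
195 [0.4906 0.1597] [ 0.01 -0.35]
200 [0.4919 0.1494] [ 0.04 -0.35]
205 [0.4942 0.1392] [ 0.07 -0.34]
210 [0.4973 0.1292] [ 0.1  -0.33]
215 [0.5013 0.1195] [ 0.13 -0.32]
220 [0.5061 0.1102] [ 0.16 -0.31]
225 [0.5117 0.1014] [ 0.19 -0.29]
230 [0.5181 0.0931] [ 0.21 -0.28]
235 [0.5251 0.0854] [ 0.24 -0.26]
240 [0.5328 0.0783] [ 0.26 -0.24]
245 [0.5411 0.0719] [ 0.28 -0.21]
250 [0.5499 0.0663] [ 0.29 -0.19]
[0.56203368 0.0601627 ]
```

Call:
play_rows(commands="-0.08 -0.63 0 0 0 0;-0.11 -0.33 0 0 0 0.58;-0.08 -0.34 0 0 0 0.58;-0.05 -0.35 0 0 0 0.58;-0.02 -0.35 0 0 0 0.58;0.01 -0.35 0 0 0 0.58;0.04 -0.35 0 0 0 0.58;0 0 0 0 0 0")

```text
time_s: 2.85
tcp_pos: [0.495, 0.1493, 0.1435]
ee_rot: [[0.957, 0.29, 0.003], [0.29, -0.957, 0.002], [0.003, -0.001, -1.0]]
wrist_force: [0.4, -1.0, 1.0]
gripper_width: 0.002
gripper_force: 0.0
```

```bash
cat > peg.py <<'E'
from h import *
s=r.sense();print(np.round(s["joints"],1),s["tcp_pos"],s["wrist_force"],s["moment"])
import sys
p,d,i=cap("top");c=cloud(d,i)
m=(c[...,2]>.117)&(c[...,2]<.129)&(np.hypot(c[...,0]-.61,c[...,1]-.17)<.135)
P=c[m][:,:2];P=P[np.hypot(*(P-[.61,.17]).T)>.035]
print(len(P),"strap angle",np.degrees(np.arctan2(*(np.median(P,0)-[.61,.17])[::-1]))%360)
j=(c[...,2]>.1)&(c[...,2]<.11)&(np.hypot(c[...,0]-.591,c[...,1]-.092)<.04);print("jar",j.sum(),c[j].mean(0))
if len(sys.argv)>1: cv2.imwrite(f"pics/{sys.argv[1]}.png",cv2.resize(p[95:215,215:375],None,fx=5,fy=5,interpolation=cv2.INTER_CUBIC))
E
python3 peg.py t2
```

```text
[ 34.8  15.8 -21.2   0.  -52.8  72.1] [0.49495454 0.14929679 0.14354061] [ 0.43651968 -0.95443071  0.95752909] [-0.02440548 -0.03732289 -0.02777492]
90 strap angle 202.2817356928289
jar 493 [0.59176806 0.0932449  0.10592359]
```

View pics/t2.png

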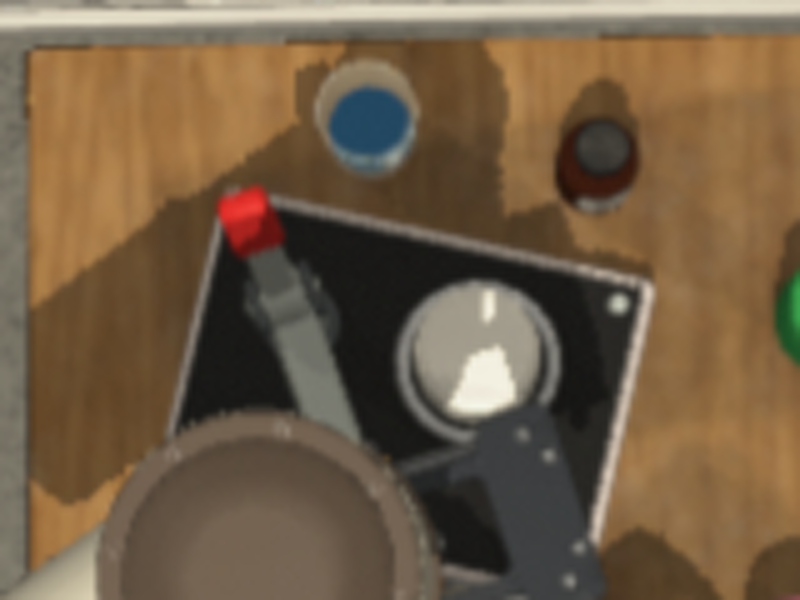

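Strap has turned to about 202° and the finger keeps on the peg; the jar is unmoved. Continue.

Call:
play_rows(commands="0 -0.34 -0.15 0 0 0.58;0.08 -0.33 0 0 0 0.58;0.13 -0.32 0 0 0 0.58;0.16 -0.31 0 0 0 0.58;0.19 -0.29 0 0 0 0.58;0.21 -0.28 0 0 0 0.58;0.24 -0.26 0 0 0 0.58;0.26 -0.24 0 0 0 0.58;0 0 0 0 0 0")

```text
time_s: 3.8
tcp_pos: [0.5334, 0.0787, 0.1378]
ee_rot: [[0.549, 0.836, 0.001], [0.836, -0.549, 0.0], [0.001, 0.001, -1.0]]
wrist_force: [-0.1, 1.5, 0.3]
gripper_width: 0.004
gripper_force: 0.0
```

```bash
python3 peg.py
```

```text
[ 25.6  18.2 -18.6   0.  -53.1 121. ] [0.53340856 0.07868291 0.1378426 ] [-0.12687666  1.45894115  0.26695347] [-0.00152268 -0.0493121  -0.02236633]
14 strap angle 248.230307403932
jar 0 [nan nan nan]peg.py:8: RuntimeWarning: Mean of empty slice.
  j=(c[...,2]>.1)&(c[...,2]<.11)&(np.hypot(c[...,0]-.591,c[...,1]-.092)<.04);print("jar",j.sum(),c[j].mean(0))
  ret = um.true_divide(
```

Call:
play_rows(commands="0.28 -0.21 0 0 0 0.58;0.29 -0.19 0 0 0 0.58;0.2 -0.1 0 0 0 0.4;0.1 -0.05 0 0 0 0.2;0 0 0 0 0 0")

```text
time_s: 4.35
tcp_pos: [0.5584, 0.0623, 0.1373]
ee_rot: [[0.312, 0.95, -0.0], [0.95, -0.312, -0.0], [-0.0, -0.0, -1.0]]
wrist_force: [-0.7, 0.0, 0.5]
gripper_width: 0.003
gripper_force: 0.4
```

Call:
play_rows(commands="0.1 -0.03 0 0 0 0;0 0 0 0 0 0")

```text
time_s: 4.55
tcp_pos: [0.5614, 0.0612, 0.1372]
ee_rot: [[0.311, 0.95, -0.001], [0.95, -0.311, -0.0], [-0.0, -0.0, -1.0]]
wrist_force: [-2.0, 0.5, 2.0]
gripper_width: 0.008
gripper_force: 1.0
```

Call:
play_rows(commands="0.1 -0.03 0 0 0 0;0 0 0 0 0 0")

```text
time_s: 4.75
tcp_pos: [0.5649, 0.0602, 0.1371]
ee_rot: [[0.311, 0.95, 0.0], [0.95, -0.311, -0.0], [-0.0, 0.0, -1.0]]
wrist_force: [-1.4, -0.1, 2.2]
gripper_width: 0.008
gripper_force: 0.9
```

Call:
play_rows(commands="0.1 -0.03 0 0 0 0;0 0 0 0 0 0")

```text
time_s: 4.95
tcp_pos: [0.5663, 0.0596, 0.137]
ee_rot: [[0.311, 0.95, -0.004], [0.95, -0.311, 0.0], [-0.001, -0.003, -1.0]]
wrist_force: [-6.4, 2.4, 4.0]
gripper_width: 0.003
gripper_force: 3.9
```

Call:
play_rows(commands="0.07 -0.02 0 0 0 0;0 0 0 0 0 0")

```text
time_s: 5.15
tcp_pos: [0.5665, 0.0594, 0.1369]
ee_rot: [[0.311, 0.95, -0.007], [0.95, -0.311, 0.0], [-0.002, -0.007, -1.0]]
wrist_force: [-10.8, 5.6, 7.1]
gripper_width: 0.007
gripper_force: 7.0
```

Call:
play_rows(commands="0.07 -0.02 0 0 0 0;0 0 0 0 0 0")

```text
time_s: 5.35
tcp_pos: [0.5667, 0.0592, 0.1368]
ee_rot: [[0.311, 0.95, -0.011], [0.95, -0.311, 0.001], [-0.003, -0.011, -1.0]]
wrist_force: [-17.1, 8.9, 10.8]
gripper_width: 0.007
gripper_force: 10.2
```

Firm stop reached. Back off, rise and look.

Call:
play_rows(commands="-0.97 0.23 0 0 0 0;-0.97 0.23 0 0 0 0;0 0 1 0 0 0;0 0 1 0 0 0;0 0 1 0 0 0;0 0 1 0 0 0;-1 0 0 0 0 0;-1 0 0 0 0 -0.8;-1 0 0 0 0 -0.8;-1 0 0 0 0 -0.8;0 0 0 0 0 0")

```text
time_s: 6.45
tcp_pos: [0.3916, 0.0716, 0.2575]
ee_rot: [[0.626, 0.78, 0.001], [0.78, -0.626, 0.002], [0.002, 0.0, -1.0]]
wrist_force: [0.3, 0.4, -0.4]
gripper_width: 0.009
gripper_force: 0.0
```

```bash
python3 peg.py t3
python3 - <<'E'
from h import *
p,d,i=cap("top");c=cloud(d,i)
m=(c[...,2]>.17)&(c[...,2]<.235)&(np.hypot(c[...,0]-.61,c[...,1]-.17)<.06);print("lever",m.sum(),c[m].min(0),c[m].max(0),c[m].mean(0))
m=(c[...,2]>.155)&(c[...,2]<.168)&(np.hypot(c[...,0]-.583,c[...,1]-.055)<.02);print("peg",m.sum(),c[m].mean(0))
E
```

```text
[ 34.   -2.6 -25.   -0.  -67.5 107.3] [0.39155951 0.07161894 0.25747589] [ 0.29641033  0.38817559 -0.4164284 ] [-0.04468374 -0.15235249  0.00088311]
377 strap angle 256.5147556206881
jar 245 [0.59003137 0.09350689 0.10576482]
lever 158 [0.60593564 0.17654057 0.17033846] [0.62672553 0.20293741 0.22011751] [0.61509236 0.18991114 0.20262679]
peg 28 [0.58290574 0.05607891 0.16358832]
```

View pics/t3.png

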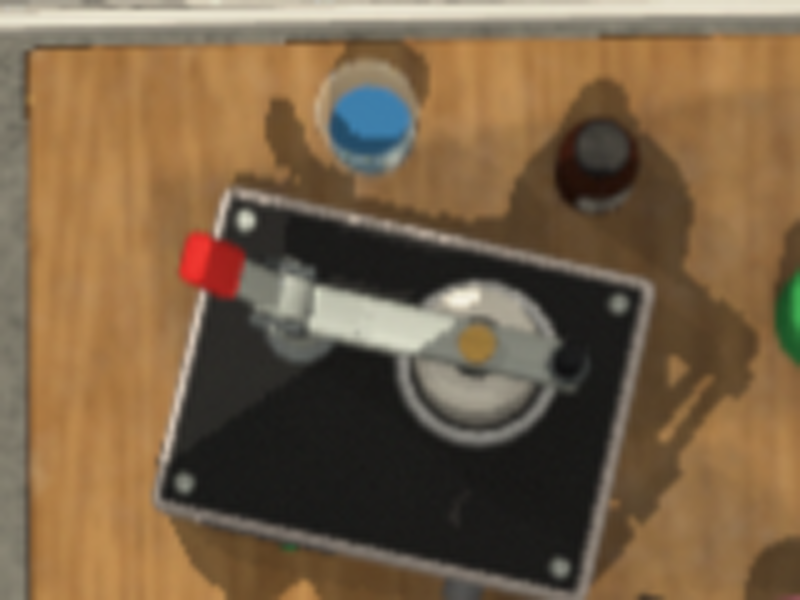

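Strap is home over the jar (angle 256.5°, peg at crop (572,358)); red lever points up-left at (210,265). Now go over the post, inner side of the lever.

Call:
play_rows(commands="0.78 0.26 0 0 0 -0.84;0.78 0.26 0 0 0 -0.84;0.78 0.26 0 0 0 -0.84;0.78 0.26 0 0 0 -0.84;0.78 0.26 0 0 0 -0.84;0.78 0.26 0 0 0 -0.84;0.78 0.26 0 0 0 -0.84;0.78 0.26 0 0 0 -0.84;0.78 0.26 0 0 0 -0.84;0 0 -0.86 0 0 0;0 0 -0.86 0 0 0;0 0 0 0 0 0")

```text
time_s: 7.75
tcp_pos: [0.6033, 0.1413, 0.2001]
ee_rot: [[0.971, -0.237, -0.009], [-0.237, -0.971, -0.003], [-0.008, 0.005, -1.0]]
wrist_force: [-0.7, 0.3, -0.4]
gripper_width: 0.006
gripper_force: 0.0
```

Run:
```python
from h import *
s=r.sense();p0=np.array(s["tcp_pos"]);print(np.round(s["joints"],1),p0,s["wrist_force"])
O=np.array([.61,.17]);u=np.array([np.cos(np.radians(76.5)),np.sin(np.radians(76.5))])
P=p0
for f in range(70,5,-4):
    a=np.radians(f);rr=.068*np.cos(a)-.006*np.sin(a)-.011;z=.14+.068*np.sin(a)+.006*np.cos(a)
    Q=np.r_[O+rr*u,z];print(f,Q.round(4),((Q-P)/.03).round(2));P=Q
```

```text
[ 28.1  22.7  -1.8  -0.1 -66.   48.2] [0.60328416 0.14127925 0.20011082] [-0.66103966  0.32795279 -0.39058541]
70 [0.6115 0.1764 0.206 ] [0.28 1.17 0.19]
66 [0.6126 0.1809 0.2046] [ 0.04  0.15 -0.05]
62 [0.6136 0.1852 0.2029] [ 0.03  0.14 -0.06]
58 [0.6147 0.1894 0.2008] [ 0.03  0.14 -0.07]
54 [0.6156 0.1934 0.1985] [ 0.03  0.14 -0.08]
50 [0.6166 0.1973 0.1959] [ 0.03  0.13 -0.09]
46 [0.6175 0.201  0.1931] [ 0.03  0.12 -0.1 ]
42 [0.6183 0.2045 0.19  ] [ 0.03  0.12 -0.1 ]
38 [0.6191 0.2078 0.1866] [ 0.03  0.11 -0.11]
34 [0.6198 0.2109 0.183 ] [ 0.02  0.1  -0.12]
30 [0.6205 0.2136 0.1792] [ 0.02  0.09 -0.13]
26 [0.6211 0.2162 0.1752] [ 0.02  0.08 -0.13]
22 [0.6216 0.2184 0.171 ] [ 0.02  0.07 -0.14]
18 [0.6221 0.2204 0.1667] [ 0.02  0.07 -0.14]
14 [0.6225 0.222  0.1623] [ 0.01  0.06 -0.15]
10 [0.6228 0.2234 0.1577] [ 0.01  0.05 -0.15]
6 [0.6231 0.2245 0.1531] [ 0.01  0.03 -0.15]
```

Call:
play_rows(commands="0.14 0.58 0.1 0 0 0;0.14 0.58 0.1 0 0 0;0.04 0.15 -0.05 0 0 0;0.03 0.14 -0.06 0 0 0;0.03 0.14 -0.07 0 0 0;0.03 0.14 -0.08 0 0 0;0.03 0.13 -0.09 0 0 0;0.03 0.12 -0.1 0 0 0;0 0 0 0 0 0")

```text
time_s: 8.65
tcp_pos: [0.6184, 0.2021, 0.1976]
ee_rot: [[0.972, -0.236, 0.0], [-0.236, -0.972, 0.0], [-0.0, -0.0, -1.0]]
wrist_force: [0.9, -0.9, 1.9]
gripper_width: 0.003
gripper_force: 0.9
```

Call:
play_rows(commands="0.03 0.12 -0.1 0 0 0;0.03 0.11 -0.11 0 0 0;0.02 0.1 -0.12 0 0 0;0.02 0.09 -0.13 0 0 0;0.02 0.08 -0.13 0 0 0;0 0 0 0 0 0")

```text
time_s: 9.25
tcp_pos: [0.6221, 0.2176, 0.1798]
ee_rot: [[0.972, -0.236, 0.0], [-0.236, -0.972, 0.001], [0.0, -0.001, -1.0]]
wrist_force: [0.7, -1.0, 0.9]
gripper_width: 0.008
gripper_force: 0.4
```

Call:
play_rows(commands="0.02 0.06 -0.15 0 0 0;0.02 0.06 -0.15 0 0 0;0.01 0.05 -0.15 0 0 0;0.01 0.04 -0.15 0 0 0;0 0 0 0 0 0")

```text
time_s: 9.75
tcp_pos: [0.6243, 0.2244, 0.1624]
ee_rot: [[0.972, -0.236, 0.002], [-0.236, -0.972, 0.002], [0.001, -0.003, -1.0]]
wrist_force: [1.2, 1.4, 3.0]
gripper_width: 0.005
gripper_force: 1.3
```

Call:
play_rows(commands="0 0 -0.1 0 0 0;0 0 0 0 0 0")

```text
time_s: 9.95
tcp_pos: [0.6245, 0.2245, 0.1601]
ee_rot: [[0.972, -0.236, 0.003], [-0.236, -0.972, 0.003], [0.002, -0.004, -1.0]]
wrist_force: [0.1, 3.0, 5.4]
gripper_width: 0.006
gripper_force: 2.3
```

Call:
play_rows(commands="0 0 -0.1 0 0 0;0 0 0 0 0 0")

```text
time_s: 10.15
tcp_pos: [0.6248, 0.2249, 0.1575]
ee_rot: [[0.972, -0.236, 0.004], [-0.236, -0.972, 0.004], [0.003, -0.005, -1.0]]
wrist_force: [-0.7, 3.3, 6.3]
gripper_width: 0.0
gripper_force: 2.8
```

Call:
play_rows(commands="0 0 -0.1 0 0 0;0 0 0 0 0 0")

```text
time_s: 10.35
tcp_pos: [0.625, 0.2253, 0.155]
ee_rot: [[0.972, -0.236, 0.005], [-0.236, -0.972, 0.004], [0.004, -0.005, -1.0]]
wrist_force: [-0.1, 3.6, 7.7]
gripper_width: 0.005
gripper_force: 3.5
```

Call:
play_rows(commands="0 0 -0.07 0 0 0;0 0 0 0 0 0")

```text
time_s: 10.55
tcp_pos: [0.6253, 0.2253, 0.1547]
ee_rot: [[0.972, -0.235, 0.006], [-0.235, -0.972, 0.005], [0.005, -0.006, -1.0]]
wrist_force: [-4.0, 3.9, 14.3]
gripper_width: 0.002
gripper_force: 6.5
```

Call:
play_rows(commands="0 0 -0.07 0 0 0;0 0 0 0 0 0")

```text
time_s: 10.75
tcp_pos: [0.6254, 0.2254, 0.1544]
ee_rot: [[0.972, -0.234, 0.007], [-0.235, -0.972, 0.005], [0.006, -0.006, -1.0]]
wrist_force: [-4.8, 4.8, 19.3]
gripper_width: 0.005
gripper_force: 9.3
```

Stop reached at the expected height. Lift straight off, clear and check.

Call:
play_rows(commands="0 0 0 0 0 0;0 0 0.5 0 0 0;0 0 1 0 0 0;0 0 1 0 0 0;0 0 1 0 0 0;-1 0 0.5 0 0 0;-1 0 0 0 0 0;-1 0 0 0 0 0;-1 0 0 0 0 0;-1 0 0 0 0 0;-1 0 0 0 0 0;-1 0 0 0 0 0;-1 0 0 0 0 0;0 0 0 0 0 0")

```text
time_s: 12.15
tcp_pos: [0.3804, 0.2218, 0.2681]
ee_rot: [[0.972, -0.235, -0.003], [-0.235, -0.972, -0.0], [-0.003, 0.001, -1.0]]
wrist_force: [-0.1, 1.1, 0.0]
gripper_width: 0.002
gripper_force: 0.0
```

```bash
python3 peg.py t4
python3 - <<'E'
from h import *
p,d,i=cap("top");c=cloud(d,i)
q=c-[.61,.17,0];u=np.array([.2334,.972]);rr=q[...,:2]@u;la=np.abs(q[...,0]*u[1]-q[...,1]*u[0])
for a in(.05,.055,.06,.065,.07,.075,.08):
    m=(abs(rr-a)<.0025)&(la<.007);print(a,m.sum(),np.median(c[m][:,2]).round(4))
E
```

```text
[ 51.4   1.8 -19.1  -0.1 -69.2  25. ] [0.38042957 0.22183804 0.26811334] [-0.11256312  1.11487965  0.01965133] [ 0.04217974 -0.05723301 -0.01225337]
366 strap angle 256.2091620230806
jar 250 [0.58993095 0.09364662 0.10575608]
0.05 26 0.1521
0.055 22 0.1538
0.06 31 0.153
0.065 31 0.1539
0.07 31 0.1548
0.075 31 0.1549
0.08 23 0.1544
```

View pics/t4.png

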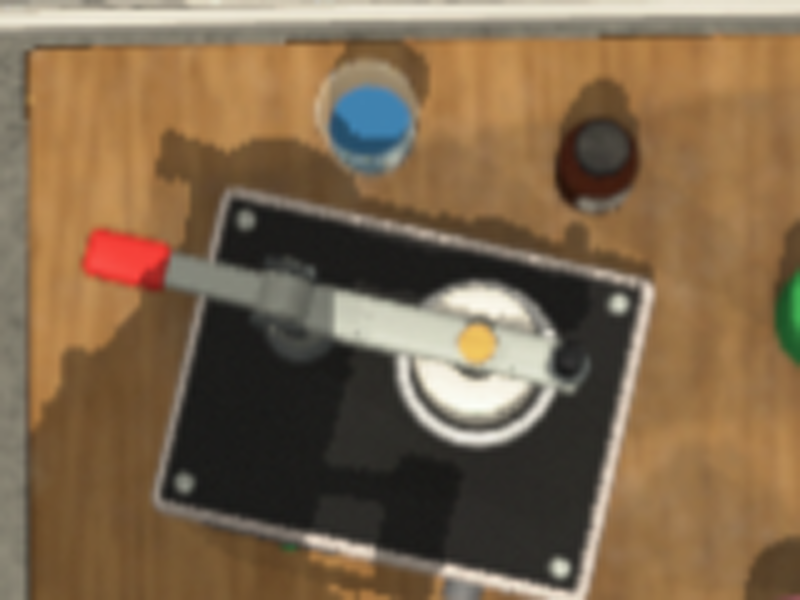

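The lever is down at (125,258), about 8° above level. The strap is still home over the jar, peg at (572,358), and the bystanders in view have not moved.

```bash
python3 -c "
from station import r
print(r.finish_job())"
```

```text
the job is handed in; nothing more can be done
None
```

The jar is clamped: I pushed the strap home onto its stop, then pushed the lever fully down onto its own. The jar still stands in its collar, nothing seen around the shaker had moved, and the job was handed in after about 12 s; no verdict came back.

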